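# Balance the display model's beam and hang it level

### The arm

A 6-joint arm with a two-finger parallel gripper is mounted at the origin on the work surface. World frame = base frame: x ahead of the robot, y to its left, z up, the work surface at z = 0. Lengths are in m, angles in degrees, forces in N, time in s.
With the tool pointing down it reaches from about 0.35 to 0.875 m from the base axis. Payload 4.2 kg.
Tool frame: the origin (TCP) lies on the centre line of the jaws, within the pads' length; the fingertips stand 14 mm ahead of it and the grasp point (between the pads) lies 5 mm behind it; z points along the fingers, y is the direction in which the jaws open and shut (so a half turn about z gives the same grasp; the last joint's range is limited). The gripper opens to 85 mm and grips with 20 to 120 N. Pads are 22 mm wide; open, the fingers measure 114 mm over their backs; the gripper's body (76 mm by 85 mm) begins 54 mm behind the grasp point. The pads swing forward as they close: fully open they stand 13 mm farther back than shut.
Start: joints at [85.061, 22.042, 0.453, 0, -68.411, -14.817], TCP at [0.211, 0.588, 0.245] pointing down, gripper open.
Joint ranges: [-179.83, 179.83], [-69.29, 118.12], [-61.27, 80.66], [-181.25, 117.63], [-171.15, -9.14], [-177.46, 177.46]. Speed limits (degrees/s): [159.86, 159.86, 180, 180, 180, 180].

### API

Orientations are given as a 3x3 rotation matrix whose columns are the frame's x, y, z axes.
In Python, from workcell import ctrl gives the robot as it stands. The module is installed in compiled form; this text tells all that it offers.
- The arm moves only by the tool jog_arm, never from a script. Its argument "increments" is a list of rows, each an object of numbers: "hand": the closure, from 0 (fully open) to 1 (shut); "tx", "ty", "tz": the shift along the tool's x, y, z in m; "ax", "ay", "az": the turn, a rotation vector about the tool's x, y, z in degrees. A call has 1 to 12 rows; each row is the pose to reach, as a shift and turn from the pose commanded when the call began, along the tool's axes at that moment; what a row does not reach only later rows make up. A row lasts 1/8 s, in which the tool goes at most 62.5 mm and 10.7 degrees, less where a joint would pass 70% of its speed; a pose out of reach is approached as far as the arm can. A call with a gripper value outside its range is refused whole. The fingers move at their own pace and stop on an object; the grip force is fixed at half the most. Time passes only in rows, so rows that repeat a pose let the fingers close. It gives the time, the measured TCP pose, the force and the opening at its end, in the units of the state.
- ctrl.get_obs(): the state, without advancing time (a new reading comes with each control period).
- ctrl.capture(name): name is "scene" or "top" or "wrist"; returns a dict with "pixels" (400x640x3 uint8, red, green, blue), "fx", "fy", "cx", "cy" (pixels), "world_from_camera" (4x4, takes a point from camera to world coordinates). Camera axes: x right, y down, z forward; pixel columns grow to the right and rows downward; lengths in m; the calibration is good to about 2 mm. A picture is of the moment at which its call begins. There is no depth.
- ctrl.sign_off(): hands the job in, once; it reports no verdict.
The state is a dict: "time": time; "joint_positions": joint angles; "dq": joint speeds; "tau": joint torques, N m; "tcp_pos": TCP position; "tool_rot": TCP orientation; "contact_force": force on the tool from outside, world axes, zero at the start; "wrist_torque": the same for the moment, N m; "opening": finger opening in m.
Only numpy, scipy, OpenCV 4.12 (cv2) and the standard library are available. Lean on these libraries where they do the work, as an engineer would, in place of code of your own. Each camera call takes 0.05 s, during which the arm holds its last target. There are 200 camera calls.

### The job

Find where the model's beam balances: lift it by the black grip of its sliding hanger, and if an end tips down, set it back on the table, push the hanger along the bar and try again, until the whole beam lifts clear of the table and hangs level and still in the gripper. Only then carry it to the display stand and hang it by the hanger's flange on the fork, across the prongs, swinging free and level. Leave the other things on the table where they are.

Things in the scene. Friction and masses are not known exactly. Their poses are not given: they have to be found in the camera images.
- beam_mid (a point): Centre of the beam: a flat steel bar 360 mm long, 8 wide, 18 high, this point 32 mm above the table at the start. x along the bar towards the square end piece, y across, z up. The end pieces hide unequal ballast: the balance point cannot be seen, changes from run to run and lies within about 45 mm of this point. All told 0.5 to 0.95 kg.
- disc_mid (a point): Centre of the round plywood end piece of the beam, a disc 64 mm across and 44 mm wide, 165 mm from the bar's centre (its -x end). It stands on the table on a rubber foot.
- block_mid (a point): Centre of the square plywood end piece of the beam, a block 50 mm along the bar, 44 mm wide, 64 mm high, 165 mm from the bar's centre (its +x end). It stands on the table on a rubber foot.
- collar (a joint): Place of the hanger's collar along the bar (m): 0 at the bar's middle, growing towards the square end, stops at -0.115 and 0.115. It slides with about 3 N of dry friction, under the feet's grip on the table: while the beam stands with its full weight on the table the gripped hanger can be pushed along the bar. Setting a tipped beam down may shift it a little.
- hanger_grip (a point): Centre of the hanger's black grip block: 28 mm along the bar, 18 mm across (the way to grip it), 40 mm tall; at the start 164 mm above the table, straight above the collar. Axes x along the bar, y across, z up. The flange's top lies 20 mm below this point.
- hanger_pin (a point): Swivel pin between hanger and collar, across the bar, 58 mm above the bar's centre line and 74 mm below the grip's centre. The lifted beam swings on it by up to 0.45 rad each way: the heavier side hangs low, about 1 degree for each mm between collar and balance point until the low end meets the table or the swivel its stop.
- flange_under (a point): Centre of the underside of the hanger's round steel flange (36 mm across, 4 mm thick), 24 mm below the grip's centre; under it an 8 mm round stem, 38 mm long, z up.
- fork_seat (a point): Seat of the plywood stand's fork: midway between two flat aluminium prongs, level with their top face, 220 mm above the table. x points into the fork, away from the open tips; y across the prongs; z up. The slot is 16 mm wide and ends 28 mm behind the seat. The post starts 85 mm behind it and ends below the prongs' top. Fixed to the table.
- fork_mouth (a point): Midway between the prongs' tips, 30 mm in front of the seat (on the robot's side), level with the top face. Each prong is 16 mm wide, 8 mm thick, with a lip 5 mm high at its tip. The hanger's stem enters the slot here and the flange passes over the lips, then rests on the prongs.
- tape: Bystander, to be left alone: a roll of clear tape lying flat, 96 mm across, 24 mm high. Origin at the centre of its underside.
- glue: Bystander, to be left alone: a white glue bottle, 48 mm across, 120 mm tall. Origin at the centre of its underside.
- mug: Bystander, to be left alone: a white cup, 76 mm across, 90 mm tall. Origin at the centre of its underside.
- knife: Bystander, to be left alone: a grey craft knife with a 140 mm handle, lying flat. Origin at the centre of its underside.
- card_disc: Bystander, to be left alone: a brown card disc, 56 mm across, 6 mm thick. Origin at the centre of its underside.
- ply_disc: Bystander, to be left alone: a plywood disc, 44 mm across, 10 mm thick. Origin at the centre of its underside.

How it is judged:
By the outcome, as a careful person would: the job done as asked, in the order asked, and still so for the second after the job is handed in, with the robot touching nothing.
It also fails if it takes over 67 s, if anything falls off the work surface, if the arm or the gripper's body presses on something with over 40 N, if the wrist force passes 120 N, or if a joint passes its speed limit or range.

## Working session

There is one attempt and no reset: what is moved stays moved. The work goes in short steps, Python scripts to look and compute and a tool call to move; the robot and the scene stay as the last step left them, time stands still between calls to the robot, and variables do not carry over. Pictures are saved under pics/ and viewed, about 8 in all and at most 12, crops included, and the job is handed in when it is done.

Besides the shell and the picture viewer there is one more tool, called after "Request:" as name(argument=value, ...), one argument or row to a line, values as JSON. jog_arm: Moves the arm, as the interface text tells. Its arguments: {"type":"object","properties":{"increments":{"type":"array"}},"required":["increments"]}

```bash
mkdir -p pics; cat > h.py <<'E'
import numpy as np, cv2
from workcell import ctrl
def cap(n,f=None):
    c=ctrl.capture(n)
    if f: cv2.imwrite('pics/'+f,cv2.cvtColor(c['pixels'],cv2.COLOR_RGB2BGR))
    return c
def ray(c,u,v):
    T=np.array(c['world_from_camera']); d=T[:3,:3]@np.array([(u-c['cx'])/c['fx'],(v-c['cy'])/c['fy'],1]); return T[:3,3],d
def onz(c,u,v,z):
    o,d=ray(c,u,v); return o+d*(z-o[2])/d[2]
def proj(c,p):
    T=np.linalg.inv(np.array(c['world_from_camera'])); q=T[:3,:3]@np.array(p)+T[:3,3]
    return np.array([c['fx']*q[0]/q[2]+c['cx'],c['fy']*q[1]/q[2]+c['cy']])
def tri(a,b):
    (o,d),(p,e)=a,b; d=d/np.linalg.norm(d);e=e/np.linalg.norm(e)
    s=np.linalg.lstsq(np.c_[d,-e],p-o,rcond=None)[0]; A=o+s[0]*d;B=p+s[1]*e
    return (A+B)/2,np.linalg.norm(A-B)
E
python3 - <<'E'
from h import *
s=ctrl.get_obs(); print(s)
for n in('scene','top'):
    c=cap(n,n+'0.png'); print(n,c['fx'],c['cx'],c['cy'],np.round(c['world_from_camera'],4).tolist())
E
```

```text
{'time': 0.0, 'joint_positions': array([ 8.50610835e+01,  2.20899550e+01,  3.77402500e-01, -2.95512750e-02,
       -6.84122315e+01, -1.48163906e+01]), 'dq': array([-0.10299644,  0.06376982,  0.0038525 ,  0.02278053,  0.02410293,
        0.00864626]), 'tau': array([ 7.00911660e-04, -3.92284012e+01,  1.88402045e+01,  4.18611377e+00,
       -4.59689458e-03, -1.13469063e-06]), 'tcp_pos': array([0.21104263, 0.5876755 , 0.24421237]), 'tool_rot': array([[ 9.41080408e-01, -3.38182234e-01, -6.65306503e-04],
       [-3.38182875e-01, -9.41078006e-01, -2.12846937e-03],
       [ 9.37052092e-05,  2.22805609e-03, -9.99997513e-01]]), 'contact_force': array([-0.5885377 ,  0.20633111, -0.75091711]), 'wrist_torque': array([ 0.06487808, -0.02355524, -0.03573287]), 'opening': 0.08557026181820618}
scene 363.09290280929065 315.22575638481703 195.21317312741945 [[0.6272, 0.6388, -0.4455, 0.9823], [0.7788, -0.5141, 0.3593, -0.352], [0.0005, -0.5723, -0.82, 0.9939], [0.0, 0.0, 0.0, 1.0]]
top 455.46556764186386 315.94881859109023 199.64821695526268 [[-0.0237, -0.981, 0.1926, 0.2799], [-0.9997, 0.0239, -0.0014, -0.0175], [-0.0032, -0.1925, -0.9813, 1.3949], [0.0, 0.0, 0.0, 1.0]]
```

View pics/scene0.png

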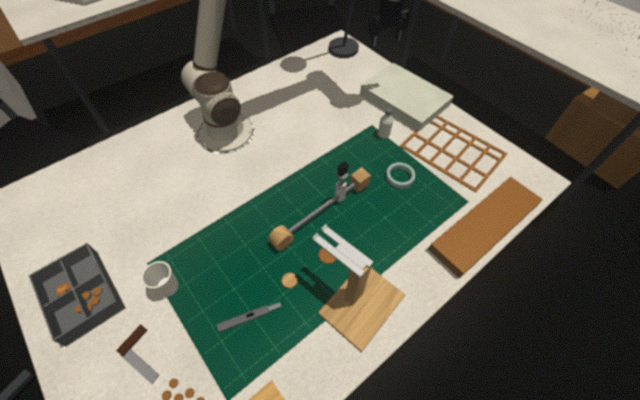

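View pics/top0.png

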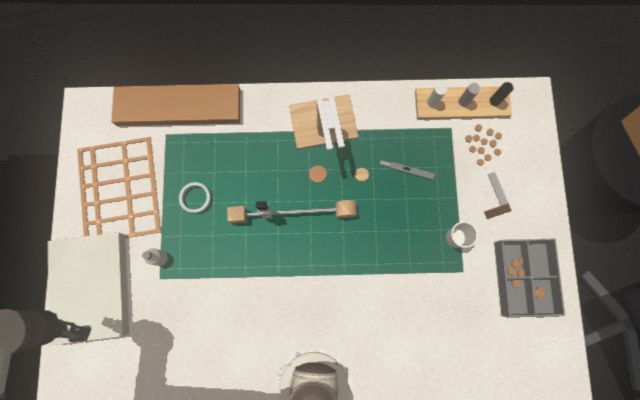

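The scene picture shows the disc at about (280,237), the block at (361,180), the black grip at (343,168) and the fork tips at about (316,237) and (328,228). In the top picture the disc is at (346,209), the block at (237,214), the grip at (262,206) and the fork at about (331,125). I'll measure these from enlarged crops.

```bash
python3 - <<'E'
from h import *
a=cv2.imread('pics/scene0.png');b=cv2.imread('pics/top0.png')
r=lambda i,x,y,w,h,s:cv2.resize(i[y:y+h,x:x+w],None,fx=s,fy=s,interpolation=cv2.INTER_CUBIC)
t=r(a,265,155,130,130,3.0); f=r(b,285,85,80,75,4.8)
u=r(b,220,190,150,40,5.2)
im=np.zeros((600,780,3),np.uint8); im[:390,:390]=t; im[:360,390:774]=f; im[390:598,:780]=u
cv2.imwrite('pics/c0.png',im)
E
```

```text
(no output)
```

View pics/c0.png

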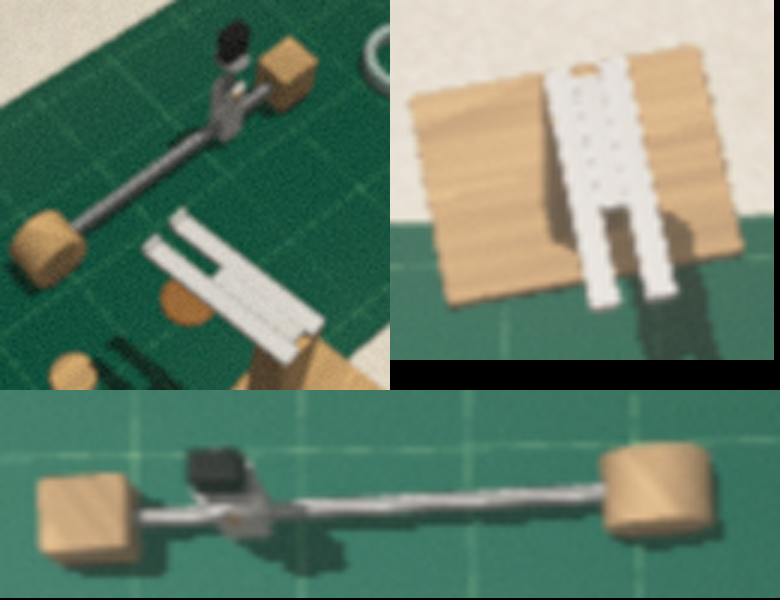

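The crops show the grip at scene (342.7,169) and top (261.5,205), and the bar line clearly. The fork's mid-tips are at top (335.6,147.7) and scene (319.7,231.3). The slot end is at top (332.3,128) and scene (336.3,245).

```bash
python3 - <<'E'
from h import *
s=cap('scene');t=cap('top')
P=lambda n,a,b:print(n,*[np.round(x,4) for x in tri(ray(s,*a),ray(t,*b))], 'top@')
P('grip',(342.7,169),(261.5,205)); print(onz(t,261.5,205,.164),onz(s,342.7,169,.164))
P('mouth',(319.7,231.3),(335.6,147.7)); print(onz(t,335.6,147.7,.22),onz(s,319.7,231.3,.22))
P('slotend',(336.3,245),(332.3,128.1)); print(onz(t,332.3,128.1,.22),onz(s,336.3,245,.22))
print('rear',onz(t,326,97.9,.22))
A=onz(t,220+140/5.2,190+126/5.2,.036);B=onz(t,220+600/5.2,190+103/5.2,.036);print('bar',A,B,np.degrees(np.arctan2(*(A-B)[1::-1])))
print('block',onz(t,236.3,215,.032),'disc',onz(t,346.3,209.2,.032))
print('block,disc scene',onz(s,361,180,.032),onz(s,281,237.5,.032))
E
```

```text
grip [0.5101 0.1311 0.1666] 0.0015 top@
[0.51013125 0.13072127 0.164     ] [0.50887771 0.13328728 0.164     ]
mouth [ 0.6519 -0.0738  0.2216] 0.0035 top@
[ 0.65149292 -0.07537023  0.22      ] [ 0.65195053 -0.07155366  0.22      ]
slotend [ 0.7063 -0.067   0.2241] 0.0025 top@
[ 0.70709737 -0.06819783  0.22      ] [ 0.705347   -0.06432637  0.22      ]
rear [ 0.79478508 -0.05355816  0.22      ]
bar [0.50676207 0.19021964 0.036     ] [ 0.51383688 -0.07751592  0.036     ] 91.51366793574694
block [0.50584787 0.2230241  0.032     ] disc [ 0.51559291 -0.11088038  0.032     ]
block,disc scene [0.50711005 0.22684995 0.032     ] [ 0.51556273 -0.10686653  0.032     ]
```

Request:
jog_arm(
  increments=[
    {"tx": 0.436, "ty": 0.329, "tz": 0, "az": 68.5},
    {"tx": 0.436, "ty": 0.329, "tz": 0, "az": 68.5},
    {"tx": 0.436, "ty": 0.329, "tz": 0, "az": 68.5},
    {"tx": 0.436, "ty": 0.329, "tz": 0, "az": 68.5},
    {"tx": 0.436, "ty": 0.329, "tz": 0, "az": 68.5},
    {"tx": 0.436, "ty": 0.329, "tz": 0, "az": 68.5},
    {"tx": 0.436, "ty": 0.329, "tz": 0, "az": 68.5},
    {"tx": 0.436, "ty": 0.329, "tz": 0, "az": 68.5},
    {"tx": 0.436, "ty": 0.329, "tz": 0, "az": 68.5},
    {"tx": 0.436, "ty": 0.329, "tz": 0, "az": 68.5},
    {"tx": 0.436, "ty": 0.329, "tz": 0, "az": 68.5},
    {"tx": 0.436, "ty": 0.329, "tz": 0, "az": 68.5},
  ],
)

```text
$.increments[0]: bad value
```

```bash
python3 - <<'E'
from h import *
s=ctrl.get_obs(); print(s['time'],s['tcp_pos'],np.round(s['tool_rot'],4).tolist(),s['joint_positions'])
c=cap('wrist','w1.png'); print(proj(c,[.510,.131,.184]), proj(c,[.513,-.107,.032]),np.round(c['world_from_camera'],3).tolist(),c['fx'],c['cx'],c['cy'])
E
```

```text
0.2 [0.21113054 0.58791714 0.24463379] [[0.9411, -0.3381, -0.0004], [-0.3381, -0.9411, -0.0013], [0.0001, 0.0013, -1.0]] [ 8.50608849e+01  2.20745462e+01  4.09997603e-01 -1.55054521e-02
 -6.84108516e+01 -1.48191627e+01]
[ 1440.25484109 -1179.33625989] [1090.7968843  -530.56795301] [[-0.337, -0.909, -0.244, 0.272], [-0.941, 0.326, 0.086, 0.566], [0.001, 0.259, -0.966, 0.373], [0.0, 0.0, 0.0, 1.0]] 294.78334315491446 325.1314235390194 200.1275113334919
```

View pics/w1.png

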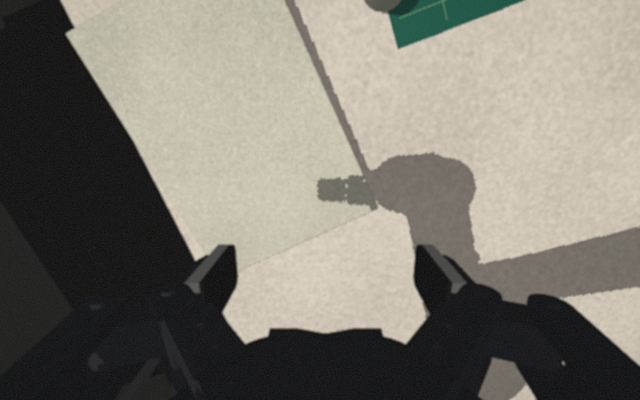

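The move was refused, probably because each row needs every key. This picture only shows the starting view.

Request:
jog_arm(
  increments=[
    {"hand": 0, "tx": 0.436, "ty": 0.329, "tz": 0, "ax": 0, "ay": 0, "az": 68.5},
    {"hand": 0, "tx": 0.436, "ty": 0.329, "tz": 0, "ax": 0, "ay": 0, "az": 68.5},
    {"hand": 0, "tx": 0.436, "ty": 0.329, "tz": 0, "ax": 0, "ay": 0, "az": 68.5},
    {"hand": 0, "tx": 0.436, "ty": 0.329, "tz": 0, "ax": 0, "ay": 0, "az": 68.5},
    {"hand": 0, "tx": 0.436, "ty": 0.329, "tz": 0, "ax": 0, "ay": 0, "az": 68.5},
    {"hand": 0, "tx": 0.436, "ty": 0.329, "tz": 0, "ax": 0, "ay": 0, "az": 68.5},
    {"hand": 0, "tx": 0.436, "ty": 0.329, "tz": 0, "ax": 0, "ay": 0, "az": 68.5},
    {"hand": 0, "tx": 0.436, "ty": 0.329, "tz": 0, "ax": 0, "ay": 0, "az": 68.5},
    {"hand": 0, "tx": 0.436, "ty": 0.329, "tz": 0, "ax": 0, "ay": 0, "az": 68.5},
    {"hand": 0, "tx": 0.436, "ty": 0.329, "tz": 0, "ax": 0, "ay": 0, "az": 68.5},
    {"hand": 0, "tx": 0.436, "ty": 0.329, "tz": 0, "ax": 0, "ay": 0, "az": 68.5},
    {"hand": 0, "tx": 0.436, "ty": 0.329, "tz": 0, "ax": 0, "ay": 0, "az": 68.5},
  ],
)

```text
time: 1.75
tcp_pos: [0.5099, 0.1321, 0.2454]
tool_rot: [[0.032, -0.999, 0.0], [-0.999, -0.032, 0.0], [-0.0, -0.0, -1.0]]
contact_force: [-0.5, 0.3, 0.1]
opening: 0.0855
```

```bash
python3 - <<'E'
from h import *
c=cap('wrist','w2.png'); print(proj(c,[.510,.131,.184]), proj(c,[.513,-.107,.032]),np.round(c['world_from_camera'],3).tolist())
E
```

```text
[324.10908234 219.01434357] [329.4909709  -65.19009253] [[-0.999, -0.032, -0.008, 0.511], [-0.033, 0.965, 0.26, 0.067], [-0.001, 0.26, -0.966, 0.374], [0.0, 0.0, 0.0, 1.0]]
```

View pics/w2.png

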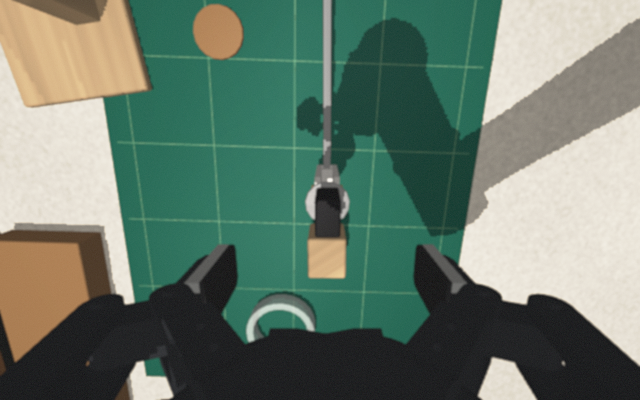

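The wrist picture shows the grip's top face centred at about (328,217) against the predicted (324,219), so its x is about 2 mm smaller. I'll descend and close.

Request:
jog_arm(
  increments=[
    {"hand": 0, "tx": 0.001, "ty": 0.002, "tz": 0.045, "ax": 0, "ay": 0, "az": 0},
    {"hand": 0, "tx": 0.001, "ty": 0.002, "tz": 0.08, "ax": 0, "ay": 0, "az": 0},
    {"hand": 0, "tx": 0.001, "ty": 0.002, "tz": 0.08, "ax": 0, "ay": 0, "az": 0},
    {"hand": 0.5, "tx": 0.001, "ty": 0.002, "tz": 0.08, "ax": 0, "ay": 0, "az": 0},
    {"hand": 1, "tx": 0.001, "ty": 0.002, "tz": 0.08, "ax": 0, "ay": 0, "az": 0},
    {"hand": 1, "tx": 0.001, "ty": 0.002, "tz": 0.08, "ax": 0, "ay": 0, "az": 0},
    {"hand": 1, "tx": 0.001, "ty": 0.002, "tz": 0.08, "ax": 0, "ay": 0, "az": 0},
    {"hand": 1, "tx": 0.001, "ty": 0.002, "tz": 0.08, "ax": 0, "ay": 0, "az": 0},
  ],
)

```text
time: 2.8
tcp_pos: [0.5087, 0.1303, 0.1662]
tool_rot: [[0.031, -1.0, 0.001], [-1.0, -0.031, 0.0], [-0.0, -0.001, -1.0]]
contact_force: [-0.8, -0.2, 5.0]
opening: 0.0169
```

Request:
jog_arm(
  increments=[
    {"hand": 1, "tx": 0.004, "ty": 0, "tz": -0.001, "ax": 0, "ay": 0, "az": 0},
    {"hand": 1, "tx": 0.012, "ty": 0, "tz": -0.001, "ax": 0, "ay": 0, "az": 0},
    {"hand": 1, "tx": 0.022, "ty": 0, "tz": -0.001, "ax": 0, "ay": 0, "az": 0},
    {"hand": 1, "tx": 0.032, "ty": 0, "tz": -0.001, "ax": 0, "ay": 0, "az": 0},
    {"hand": 1, "tx": 0.042, "ty": 0, "tz": -0.001, "ax": 0, "ay": 0, "az": 0},
    {"hand": 1, "tx": 0.052, "ty": 0, "tz": -0.001, "ax": 0, "ay": 0, "az": 0},
    {"hand": 1, "tx": 0.062, "ty": 0, "tz": -0.001, "ax": 0, "ay": 0, "az": 0},
    {"hand": 1, "tx": 0.07, "ty": 0, "tz": -0.001, "ax": 0, "ay": 0, "az": 0},
    {"hand": 1, "tx": 0.073, "ty": 0, "tz": -0.001, "ax": 0, "ay": 0, "az": 0},
  ],
)

```text
time: 3.92
tcp_pos: [0.5107, 0.0567, 0.1663]
tool_rot: [[0.03, -1.0, 0.0], [-1.0, -0.03, 0.0], [-0.0, -0.0, -1.0]]
contact_force: [0.8, 2.6, -0.7]
opening: 0.0174
```

Request:
jog_arm(
  increments=[
    {"hand": 1, "tx": 0, "ty": 0, "tz": -0.008, "ax": 0, "ay": 0, "az": 0},
    {"hand": 1, "tx": 0, "ty": 0, "tz": -0.02, "ax": 0, "ay": 0, "az": 0},
    {"hand": 1, "tx": 0, "ty": 0, "tz": -0.035, "ax": 0, "ay": 0, "az": 0},
    {"hand": 1, "tx": 0, "ty": 0, "tz": -0.05, "ax": 0, "ay": 0, "az": 0},
    {"hand": 1, "tx": 0, "ty": 0, "tz": -0.065, "ax": 0, "ay": 0, "az": 0},
    {"hand": 1, "tx": 0, "ty": 0, "tz": -0.08, "ax": 0, "ay": 0, "az": 0},
    {"hand": 1, "tx": 0, "ty": 0, "tz": -0.08, "ax": 0, "ay": 0, "az": 0},
    {"hand": 1, "tx": 0, "ty": 0, "tz": -0.08, "ax": 0, "ay": 0, "az": 0},
    {"hand": 1, "tx": 0, "ty": 0, "tz": -0.08, "ax": 0, "ay": 0, "az": 0},
    {"hand": 1, "tx": 0, "ty": 0, "tz": -0.08, "ax": 0, "ay": 0, "az": 0},
    {"hand": 1, "tx": 0, "ty": 0, "tz": -0.08, "ax": 0, "ay": 0, "az": 0},
    {"hand": 1, "tx": 0, "ty": 0, "tz": -0.08, "ax": 0, "ay": 0, "az": 0},
  ],
)

```text
time: 5.42
tcp_pos: [0.5106, 0.0572, 0.2462]
tool_rot: [[0.03, -1.0, -0.0], [-1.0, -0.03, -0.0], [0.0, 0.0, -1.0]]
contact_force: [-0.3, -0.5, -5.1]
opening: 0.0174
```

```bash
python3 - <<'E'
from h import *
o=ctrl.get_obs();print(o['contact_force'],o['wrist_torque'],o['tcp_pos'])
a=cap('scene')['pixels'];t=cap('top')['pixels'];w=cap('wrist')['pixels']
a=cv2.resize(a[110:290,230:430],None,fx=2,fy=2,interpolation=3)
t=cv2.resize(t[160:250,200:400],None,fx=2,fy=2,interpolation=3)
im=np.zeros((560,800,3),np.uint8);im[:360,:400]=a;im[:180,400:]=t;im[180:430,400:]=cv2.resize(w,(400,250))
cv2.imwrite('pics/l1.png',im[:,:,::-1])
E
```

```text
[-0.34737101 -0.48274354 -5.12816817] [-0.04117826 -0.01731579 -0.03435217] [0.51060508 0.05716254 0.24621707]
```

View pics/l1.png

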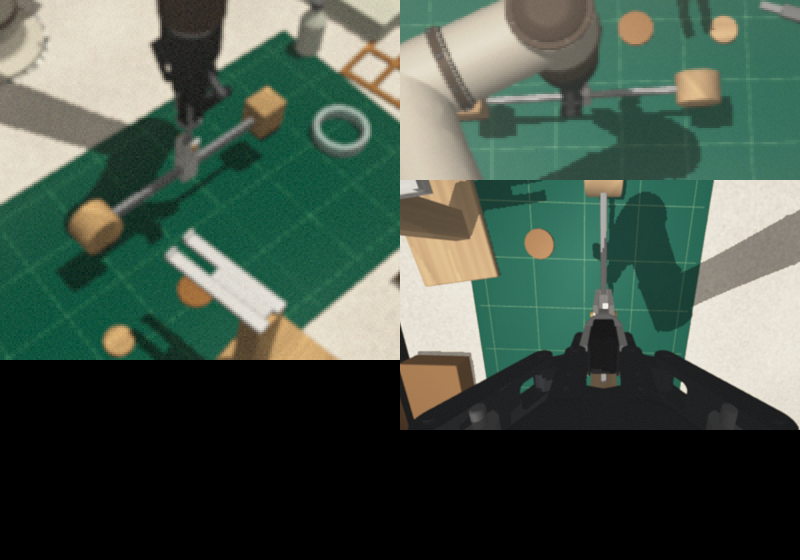

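The beam is off the table and roughly level in the scene crop, with the disc at scene px (278,223) and the block at (362,166). I'll measure the tilt by casting rays onto the bar's vertical plane, using the standing pose as zero.

```bash
cat >> h.py <<'E'
def ends(px):
    """centroids of disc and block (wood) in scene picture px (rgb)"""
    hsv=cv2.cvtColor(px,cv2.COLOR_RGB2HSV); m=cv2.inRange(hsv,(8,70,60),(24,255,255))
    m=cv2.morphologyEx(m,cv2.MORPH_OPEN,np.ones((3,3),np.uint8))
    n,l,st,ce=cv2.connectedComponentsWithStats(m)
    return [(tuple(np.round(ce[i],1)),int(st[i,4]),tuple(st[i,:4])) for i in range(1,n) if st[i,4]>60]
def onplane(c,u,v,p,yaw):
    o,d=ray(c,u,v); n=np.array([-np.sin(yaw),np.cos(yaw),0]); return o+d*(n@(np.array(p)-o))/(n@d)
def tilt(c,A,B,p,yaw):
    a=onplane(c,*A,p,yaw);b=onplane(c,*B,p,yaw); v=b-a
    return a,b,np.degrees(np.arctan2(v[2],np.hypot(v[0],v[1]))),np.linalg.norm(v)
E
python3 - <<'E'
from h import *
z=cv2.imread('pics/scene0.png')[:,:,::-1].copy(); c=cap('scene')
for px in(z,c['pixels']): print([e for e in ends(px) if 250<e[0][0]<400 and 130<e[0][1]<300])
E
```

```text
[((np.float64(360.3), np.float64(178.8)), 295, (np.int32(351), np.int32(168), np.int32(19), np.int32(23))), ((np.float64(280.5), np.float64(237.4)), 409, (np.int32(269), np.int32(226), np.int32(24), np.int32(25))), ((np.float64(325.8), np.float64(256.4)), 169, (np.int32(319), np.int32(249), np.int32(16), np.int32(15))), ((np.float64(288.9), np.float64(280.1)), 183, (np.int32(282), np.int32(273), np.int32(15), np.int32(15)))]
[((np.float64(362.1), np.float64(165.2)), 337, (np.int32(352), np.int32(154), np.int32(21), np.int32(25))), ((np.float64(277.4), np.float64(222.5)), 496, (np.int32(265), np.int32(210), np.int32(26), np.int32(27))), ((np.float64(325.8), np.float64(256.2)), 164, (np.int32(319), np.int32(249), np.int32(16), np.int32(14))), ((np.float64(289.0), np.float64(280.0)), 185, (np.int32(282), np.int32(273), np.int32(15), np.int32(15)))]
```

```bash
python3 - <<'E'
from h import *
c=cap('scene');p=[.5106,.057,0];y=np.radians(91.6)
for A,B in(((280.5,237.4),(360.3,178.8)),((277.4,222.5),(362.1,165.2))):
    print(*[np.round(x,4) for x in tilt(c,A,B,p,y)])
E
```

```text
[ 0.5152 -0.1083  0.0338] [0.5059 0.2236 0.04  ] 1.0714 0.3321
[ 0.5153 -0.1104  0.1231] [0.506  0.2212 0.1122] -1.8829 0.3319
```

The block end is about 3° low relative to standing, so the balance point is about 3 mm towards the block. I'll set the beam down, push 3 mm that way and lift again.

Request:
jog_arm(
  increments=[
    {"hand": 1, "tx": 0, "ty": 0, "tz": 0.02, "ax": 0, "ay": 0, "az": 0},
    {"hand": 1, "tx": 0, "ty": 0, "tz": 0.04, "ax": 0, "ay": 0, "az": 0},
    {"hand": 1, "tx": 0, "ty": 0, "tz": 0.06, "ax": 0, "ay": 0, "az": 0},
    {"hand": 1, "tx": 0, "ty": 0, "tz": 0.068, "ax": 0, "ay": 0, "az": 0},
    {"hand": 1, "tx": 0, "ty": 0, "tz": 0.074, "ax": 0, "ay": 0, "az": 0},
    {"hand": 1, "tx": 0, "ty": 0, "tz": 0.078, "ax": 0, "ay": 0, "az": 0},
    {"hand": 1, "tx": 0, "ty": 0, "tz": 0.0805, "ax": 0, "ay": 0, "az": 0},
    {"hand": 1, "tx": 0, "ty": 0, "tz": 0.0805, "ax": 0, "ay": 0, "az": 0},
    {"hand": 1, "tx": 0, "ty": 0, "tz": 0.0805, "ax": 0, "ay": 0, "az": 0},
  ],
)

```text
time: 6.8
tcp_pos: [0.5111, 0.0573, 0.1663]
tool_rot: [[0.031, -1.0, 0.001], [-1.0, -0.031, 0.0], [-0.0, -0.001, -1.0]]
contact_force: [1.0, -0.3, -4.6]
opening: 0.0171
```

Request:
jog_arm(
  increments=[
    {"hand": 1, "tx": -0.0015, "ty": 0, "tz": 0, "ax": 0, "ay": 0, "az": 0},
    {"hand": 1, "tx": -0.003, "ty": 0, "tz": 0, "ax": 0, "ay": 0, "az": 0},
    {"hand": 1, "tx": -0.003, "ty": 0, "tz": 0, "ax": 0, "ay": 0, "az": 0},
    {"hand": 1, "tx": -0.003, "ty": 0, "tz": 0, "ax": 0, "ay": 0, "az": 0},
  ],
)

```text
time: 7.3
tcp_pos: [0.5107, 0.06, 0.1663]
tool_rot: [[0.031, -1.0, 0.001], [-1.0, -0.031, -0.0], [0.0, -0.001, -1.0]]
contact_force: [-0.3, -3.1, -1.2]
opening: 0.0174
```

Request:
jog_arm(
  increments=[
    {"hand": 1, "tx": 0, "ty": 0, "tz": -0.008, "ax": 0, "ay": 0, "az": 0},
    {"hand": 1, "tx": 0, "ty": 0, "tz": -0.02, "ax": 0, "ay": 0, "az": 0},
    {"hand": 1, "tx": 0, "ty": 0, "tz": -0.035, "ax": 0, "ay": 0, "az": 0},
    {"hand": 1, "tx": 0, "ty": 0, "tz": -0.05, "ax": 0, "ay": 0, "az": 0},
    {"hand": 1, "tx": 0, "ty": 0, "tz": -0.065, "ax": 0, "ay": 0, "az": 0},
    {"hand": 1, "tx": 0, "ty": 0, "tz": -0.08, "ax": 0, "ay": 0, "az": 0},
    {"hand": 1, "tx": 0, "ty": 0, "tz": -0.08, "ax": 0, "ay": 0, "az": 0},
    {"hand": 1, "tx": 0, "ty": 0, "tz": -0.08, "ax": 0, "ay": 0, "az": 0},
    {"hand": 1, "tx": 0, "ty": 0, "tz": -0.08, "ax": 0, "ay": 0, "az": 0},
    {"hand": 1, "tx": 0, "ty": 0, "tz": -0.08, "ax": 0, "ay": 0, "az": 0},
    {"hand": 1, "tx": 0, "ty": 0, "tz": -0.08, "ax": 0, "ay": 0, "az": 0},
    {"hand": 1, "tx": 0, "ty": 0, "tz": -0.08, "ax": 0, "ay": 0, "az": 0},
  ],
)

```text
time: 8.8
tcp_pos: [0.5105, 0.0602, 0.2457]
tool_rot: [[0.03, -1.0, -0.0], [-1.0, -0.03, -0.0], [0.0, 0.0, -1.0]]
contact_force: [-0.1, -0.4, -6.0]
opening: 0.0171
```

```bash
cat > m.py <<'E'
from h import *
p=ctrl.get_obs()['tcp_pos'];y=np.radians(91.6)
for i in range(3):
    c=cap('scene'); e=[x for x in ends(c['pixels']) if 250<x[0][0]<400 and 130<x[0][1]<245]
    B,A=e[0][0],e[1][0]; r=tilt(c,A,B,[p[0],p[1],0],y); print(len(e),A,B,np.round(r[0],4),np.round(r[1],4),'rel tilt',round(r[2]-1.07,2))
E
python3 m.py
```

```text
2 (np.float64(278.3), np.float64(221.9)) (np.float64(362.7), np.float64(164.7)) [ 0.5152 -0.1073  0.123 ] [0.506  0.2238 0.1126] rel tilt -2.86
2 (np.float64(278.3), np.float64(221.8)) (np.float64(362.7), np.float64(164.6)) [ 0.5152 -0.1072  0.1235] [0.506  0.2237 0.1132] rel tilt -2.84
2 (np.float64(278.3), np.float64(221.8)) (np.float64(362.8), np.float64(164.7)) [ 0.5152 -0.1072  0.1235] [0.5059 0.2243 0.1122] rel tilt -3.0
```

The beam travelled with the hanger because it still hung partly in the gripper (−4.6 N). I'll lower it further this time, until it is fully supported.

Request:
jog_arm(
  increments=[
    {"hand": 1, "tx": 0, "ty": 0, "tz": 0.02, "ax": 0, "ay": 0, "az": 0},
    {"hand": 1, "tx": 0, "ty": 0, "tz": 0.04, "ax": 0, "ay": 0, "az": 0},
    {"hand": 1, "tx": 0, "ty": 0, "tz": 0.06, "ax": 0, "ay": 0, "az": 0},
    {"hand": 1, "tx": 0, "ty": 0, "tz": 0.068, "ax": 0, "ay": 0, "az": 0},
    {"hand": 1, "tx": 0, "ty": 0, "tz": 0.074, "ax": 0, "ay": 0, "az": 0},
    {"hand": 1, "tx": 0, "ty": 0, "tz": 0.078, "ax": 0, "ay": 0, "az": 0},
    {"hand": 1, "tx": 0, "ty": 0, "tz": 0.081, "ax": 0, "ay": 0, "az": 0},
    {"hand": 1, "tx": 0, "ty": 0, "tz": 0.082, "ax": 0, "ay": 0, "az": 0},
    {"hand": 1, "tx": 0, "ty": 0, "tz": 0.082, "ax": 0, "ay": 0, "az": 0},
    {"hand": 1, "tx": 0, "ty": 0, "tz": 0.082, "ax": 0, "ay": 0, "az": 0},
  ],
)

```text
time: 10.2
tcp_pos: [0.5113, 0.0603, 0.1662]
tool_rot: [[0.031, -1.0, 0.003], [-1.0, -0.031, 0.0], [-0.0, -0.003, -1.0]]
contact_force: [-2.9, 0.9, 4.8]
opening: 0.017
```

```bash
python3 m.py; python3 -c "
from h import *
o=ctrl.get_obs();print(o['contact_force'],o['tcp_pos'])"
```

```text
2 (np.float64(281.4), np.float64(236.5)) (np.float64(361.0), np.float64(178.4)) [ 0.5159 -0.1052  0.0368] [0.5066 0.226  0.0409] rel tilt -0.35
2 (np.float64(281.5), np.float64(236.5)) (np.float64(361.0), np.float64(178.4)) [ 0.5159 -0.1048  0.0364] [0.5066 0.226  0.0409] rel tilt -0.28
2 (np.float64(281.5), np.float64(236.4)) (np.float64(360.9), np.float64(178.4)) [ 0.5159 -0.1048  0.0369] [0.5067 0.2255 0.0414] rel tilt -0.3
[-3.71227814  1.91199917  4.91464757] [0.51126348 0.06028215 0.16622404]
```

Request:
jog_arm(
  increments=[
    {"hand": 1, "tx": 0, "ty": 0, "tz": -0.0006, "ax": 0, "ay": 0, "az": 0},
    {"hand": 1, "tx": -0.0015, "ty": 0, "tz": -0.0006, "ax": 0, "ay": 0, "az": 0},
    {"hand": 1, "tx": -0.003, "ty": 0, "tz": -0.0006, "ax": 0, "ay": 0, "az": 0},
    {"hand": 1, "tx": -0.003, "ty": 0, "tz": -0.0006, "ax": 0, "ay": 0, "az": 0},
    {"hand": 1, "tx": -0.003, "ty": 0, "tz": -0.0006, "ax": 0, "ay": 0, "az": 0},
  ],
)

```text
time: 10.98
tcp_pos: [0.5111, 0.0625, 0.1662]
tool_rot: [[0.031, -1.0, 0.002], [-1.0, -0.031, -0.001], [0.001, -0.002, -1.0]]
contact_force: [-3.0, -2.8, 6.6]
opening: 0.0172
```

```bash
python3 m.py
```

```text
2 (np.float64(281.4), np.float64(236.5)) (np.float64(360.9), np.float64(178.4)) [ 0.5158 -0.1052  0.0366] [0.5066 0.2256 0.0412] rel tilt -0.27
2 (np.float64(281.5), np.float64(236.5)) (np.float64(361.0), np.float64(178.4)) [ 0.5158 -0.1048  0.0362] [0.5066 0.2261 0.0408] rel tilt -0.28
2 (np.float64(281.4), np.float64(236.5)) (np.float64(361.0), np.float64(178.3)) [ 0.5158 -0.1052  0.0366] [0.5066 0.226  0.0414] rel tilt -0.24
```

Request:
jog_arm(
  increments=[
    {"hand": 1, "tx": 0, "ty": 0, "tz": -0.008, "ax": 0, "ay": 0, "az": 0},
    {"hand": 1, "tx": 0, "ty": 0, "tz": -0.02, "ax": 0, "ay": 0, "az": 0},
    {"hand": 1, "tx": 0, "ty": 0, "tz": -0.035, "ax": 0, "ay": 0, "az": 0},
    {"hand": 1, "tx": 0, "ty": 0, "tz": -0.05, "ax": 0, "ay": 0, "az": 0},
    {"hand": 1, "tx": 0, "ty": 0, "tz": -0.065, "ax": 0, "ay": 0, "az": 0},
    {"hand": 1, "tx": 0, "ty": 0, "tz": -0.08, "ax": 0, "ay": 0, "az": 0},
    {"hand": 1, "tx": 0, "ty": 0, "tz": -0.08, "ax": 0, "ay": 0, "az": 0},
    {"hand": 1, "tx": 0, "ty": 0, "tz": -0.08, "ax": 0, "ay": 0, "az": 0},
    {"hand": 1, "tx": 0, "ty": 0, "tz": -0.08, "ax": 0, "ay": 0, "az": 0},
    {"hand": 1, "tx": 0, "ty": 0, "tz": -0.08, "ax": 0, "ay": 0, "az": 0},
    {"hand": 1, "tx": 0, "ty": 0, "tz": -0.08, "ax": 0, "ay": 0, "az": 0},
    {"hand": 1, "tx": 0, "ty": 0, "tz": -0.08, "ax": 0, "ay": 0, "az": 0},
  ],
)

```text
time: 12.62
tcp_pos: [0.5104, 0.0632, 0.2443]
tool_rot: [[0.03, -1.0, -0.0], [-1.0, -0.03, -0.0], [0.0, 0.0, -1.0]]
contact_force: [-0.0, -0.2, -5.7]
opening: 0.0173
```

```bash
python3 m.py;python3 m.py
```

```text
2 (np.float64(279.3), np.float64(222.6)) (np.float64(363.6), np.float64(163.3)) [ 0.5151 -0.1045  0.1161] [0.5059 0.2271 0.1169] rel tilt -0.93
2 (np.float64(279.3), np.float64(222.6)) (np.float64(363.5), np.float64(163.4)) [ 0.5151 -0.1045  0.1161] [0.5059 0.2267 0.1167] rel tilt -0.96
2 (np.float64(279.3), np.float64(222.6)) (np.float64(363.5), np.float64(163.5)) [ 0.5151 -0.1045  0.1161] [0.5059 0.2268 0.1162] rel tilt -1.05
2 (np.float64(279.3), np.float64(222.5)) (np.float64(363.5), np.float64(163.4)) [ 0.5151 -0.1044  0.1166] [0.5059 0.2267 0.1167] rel tilt -1.04
2 (np.float64(279.3), np.float64(222.6)) (np.float64(363.5), np.float64(163.4)) [ 0.5151 -0.1045  0.1161] [0.5059 0.2267 0.1167] rel tilt -0.96
2 (np.float64(279.2), np.float64(222.6)) (np.float64(363.5), np.float64(163.3)) [ 0.5151 -0.1048  0.1164] [0.5059 0.2266 0.1173] rel tilt -0.92
```

The beam is now clear of the table, with the block end about 0.7–1° low. One more small correction of about 1 mm will centre it better.

Request:
jog_arm(
  increments=[
    {"hand": 1, "tx": 0, "ty": 0, "tz": 0.025, "ax": 0, "ay": 0, "az": 0},
    {"hand": 1, "tx": 0, "ty": 0, "tz": 0.05, "ax": 0, "ay": 0, "az": 0},
    {"hand": 1, "tx": 0, "ty": 0, "tz": 0.065, "ax": 0, "ay": 0, "az": 0},
    {"hand": 1, "tx": 0, "ty": 0, "tz": 0.073, "ax": 0, "ay": 0, "az": 0},
    {"hand": 1, "tx": 0, "ty": 0, "tz": 0.078, "ax": 0, "ay": 0, "az": 0},
    {"hand": 1, "tx": 0, "ty": 0, "tz": 0.08, "ax": 0, "ay": 0, "az": 0},
    {"hand": 1, "tx": 0, "ty": 0, "tz": 0.08, "ax": 0, "ay": 0, "az": 0},
    {"hand": 1, "tx": -0.001, "ty": 0, "tz": 0.08, "ax": 0, "ay": 0, "az": 0},
    {"hand": 1, "tx": -0.0018, "ty": 0, "tz": 0.08, "ax": 0, "ay": 0, "az": 0},
    {"hand": 1, "tx": -0.0018, "ty": 0, "tz": 0.08, "ax": 0, "ay": 0, "az": 0},
    {"hand": 1, "tx": -0.0018, "ty": 0, "tz": 0.08, "ax": 0, "ay": 0, "az": 0},
  ],
)

```text
time: 14.3
tcp_pos: [0.5112, 0.0645, 0.1662]
tool_rot: [[0.031, -1.0, 0.002], [-1.0, -0.031, -0.001], [0.001, -0.002, -1.0]]
contact_force: [-2.1, -2.2, 6.2]
opening: 0.0169
```

```bash
python3 m.py
```

```text
2 (np.float64(281.9), np.float64(236.3)) (np.float64(361.3), np.float64(178.3)) [ 0.5159 -0.1034  0.0359] [0.5066 0.2275 0.0402] rel tilt -0.32
2 (np.float64(281.8), np.float64(236.3)) (np.float64(361.2), np.float64(178.4)) [ 0.5159 -0.1037  0.0363] [0.5066 0.2271 0.0401] rel tilt -0.42
2 (np.float64(281.8), np.float64(236.3)) (np.float64(361.3), np.float64(178.3)) [ 0.5159 -0.1037  0.0363] [0.5066 0.2275 0.0402] rel tilt -0.39
```

Request:
jog_arm(
  increments=[
    {"hand": 1, "tx": 0, "ty": 0, "tz": -0.008, "ax": 0, "ay": 0, "az": 0},
    {"hand": 1, "tx": 0, "ty": 0, "tz": -0.02, "ax": 0, "ay": 0, "az": 0},
    {"hand": 1, "tx": 0, "ty": 0, "tz": -0.035, "ax": 0, "ay": 0, "az": 0},
    {"hand": 1, "tx": 0, "ty": 0, "tz": -0.05, "ax": 0, "ay": 0, "az": 0},
    {"hand": 1, "tx": 0, "ty": 0, "tz": -0.065, "ax": 0, "ay": 0, "az": 0},
    {"hand": 1, "tx": 0, "ty": 0, "tz": -0.08, "ax": 0, "ay": 0, "az": 0},
    {"hand": 1, "tx": 0, "ty": 0, "tz": -0.08, "ax": 0, "ay": 0, "az": 0},
    {"hand": 1, "tx": 0, "ty": 0, "tz": -0.08, "ax": 0, "ay": 0, "az": 0},
    {"hand": 1, "tx": 0, "ty": 0, "tz": -0.08, "ax": 0, "ay": 0, "az": 0},
    {"hand": 1, "tx": 0, "ty": 0, "tz": -0.08, "ax": 0, "ay": 0, "az": 0},
    {"hand": 1, "tx": 0, "ty": 0, "tz": -0.08, "ax": 0, "ay": 0, "az": 0},
    {"hand": 1, "tx": 0, "ty": 0, "tz": -0.08, "ax": 0, "ay": 0, "az": 0},
  ],
)

```text
time: 15.95
tcp_pos: [0.5104, 0.065, 0.2443]
tool_rot: [[0.03, -1.0, -0.0], [-1.0, -0.03, -0.0], [0.0, 0.0, -1.0]]
contact_force: [0.1, -0.4, -7.7]
opening: 0.017
```

```bash
python3 m.py
```

```text
2 (np.float64(279.7), np.float64(222.5)) (np.float64(363.8), np.float64(163.0)) [ 0.5151 -0.1031  0.1151] [0.5058 0.2279 0.1177] rel tilt -0.62
2 (np.float64(279.7), np.float64(222.5)) (np.float64(363.8), np.float64(163.0)) [ 0.5151 -0.1031  0.1151] [0.5058 0.2279 0.1177] rel tilt -0.62
2 (np.float64(279.7), np.float64(222.5)) (np.float64(363.9), np.float64(163.0)) [ 0.5151 -0.1031  0.1151] [0.5058 0.2284 0.1173] rel tilt -0.69
```

The beam hangs level to about 0.3° relative to standing, and still. Now I'll refine the fork's axis from both cameras before carrying.

```bash
python3 - <<'E'
from h import *
for n,roi in(('top',(300,85,60,75)),('scene',(300,215,90,70))):
    c=cap(n); px=c['pixels']; x,y,w,h=roi; m=np.zeros(px.shape[:2],np.uint8)
    hsv=cv2.cvtColor(px,cv2.COLOR_RGB2HSV); m[y:y+h,x:x+w]=cv2.inRange(hsv,(0,0,165),(180,30,255))[y:y+h,x:x+w]
    k,l,st,ce=cv2.connectedComponentsWithStats(m)
    ids=[i for i in range(1,k) if st[i,4]>50]; print(n,[(st[i].tolist(),ce[i].round(1)) for i in ids])
    for i in ids:
        v,u=np.nonzero(l==i); P=np.array([onz(c,a,b,.22)[:2] for a,b in zip(u,v)],np.float32)
        r=cv2.minAreaRect(P); b=cv2.boxPoints(r); print(r,np.round(b,4).tolist())
    cv2.imwrite('pics/m_%s.png'%n,m)
E
```

```text
top [([300, 85, 60, 64, 1718], array([331.2, 106.5]))]
((0.7417899370193481, -0.06198862940073013), (0.16312484443187714, 0.18156620860099792), 88.55574035644531) [[0.6489999890327454, -0.1412000060081482], [0.8305000066757202, -0.14579999446868896], [0.8345999717712402, 0.01730000041425228], [0.6531000137329102, 0.021800000220537186]]
scene [([314, 225, 59, 51, 988], array([344.5, 251.6]))]
((0.722196102142334, -0.06161155179142952), (0.14613395929336548, 0.04932571202516556), 8.93333625793457) [[0.6462000012397766, -0.04859999939799309], [0.6538000106811523, -0.09730000048875809], [0.7982000112533569, -0.07460000365972519], [0.7904999852180481, -0.02590000070631504]]
```

Request:
jog_arm(
  increments=[
    {"hand": 1, "tx": 0.003, "ty": -0.0015, "tz": -0.006, "ax": 0, "ay": 0, "az": 0},
    {"hand": 1, "tx": 0.01, "ty": -0.005, "tz": -0.012, "ax": 0, "ay": 0, "az": -0.5},
    {"hand": 1, "tx": 0.021, "ty": -0.011, "tz": -0.018, "ax": 0, "ay": 0, "az": -1},
    {"hand": 1, "tx": 0.036, "ty": -0.018, "tz": -0.018, "ax": 0, "ay": 0, "az": -1.7},
    {"hand": 1, "tx": 0.053, "ty": -0.027, "tz": -0.018, "ax": 0, "ay": 0, "az": -2.5},
    {"hand": 1, "tx": 0.072, "ty": -0.037, "tz": -0.018, "ax": 0, "ay": 0, "az": -3.4},
    {"hand": 1, "tx": 0.091, "ty": -0.047, "tz": -0.018, "ax": 0, "ay": 0, "az": -4.3},
    {"hand": 1, "tx": 0.109, "ty": -0.056, "tz": -0.018, "ax": 0, "ay": 0, "az": -5.2},
    {"hand": 1, "tx": 0.125, "ty": -0.064, "tz": -0.018, "ax": 0, "ay": 0, "az": -6},
    {"hand": 1, "tx": 0.138, "ty": -0.071, "tz": -0.018, "ax": 0, "ay": 0, "az": -6.6},
    {"hand": 1, "tx": 0.147, "ty": -0.075, "tz": -0.018, "ax": 0, "ay": 0, "az": -6.9},
    {"hand": 1, "tx": 0.1505, "ty": -0.077, "tz": -0.018, "ax": 0, "ay": 0, "az": -6.9},
  ],
)

```text
time: 17.7
tcp_pos: [0.592, -0.0837, 0.2623]
tool_rot: [[0.15, -0.989, -0.0], [-0.989, -0.15, 0.0], [-0.0, 0.0, -1.0]]
contact_force: [-0.6, 0.0, -5.9]
opening: 0.017
```

```bash
python3 - <<'E'
from h import *
print(ctrl.get_obs()['tcp_pos'])
a=cap('scene','s5.png')['pixels'];w=cap('wrist','w5.png');t=cap('top','t5.png')['pixels']
r=lambda i,x,y,w,h,s:cv2.resize(i[y:y+h,x:x+w],None,fx=s,fy=s,interpolation=3)
im=np.zeros((560,800,3),np.uint8);im[:360,:400]=r(a,230,130,200,180,2);im[360:560,:400]=r(t,250,80,200,100,2);im[:250,400:]=r(w['pixels'],0,0,640,400,.625)
im[250:550,400:]=r(w['pixels'],220,80,200,150,2)
cv2.imwrite('pics/l5.png',im[:,:,::-1])
print(np.round(w['world_from_camera'],3).tolist())
E
```

```text
[ 0.59204324 -0.08369393  0.26226901]
[[-0.989, -0.146, -0.038, 0.601], [-0.151, 0.955, 0.256, -0.148], [-0.001, 0.259, -0.966, 0.391], [0.0, 0.0, 0.0, 1.0]]
```

View pics/l5.png

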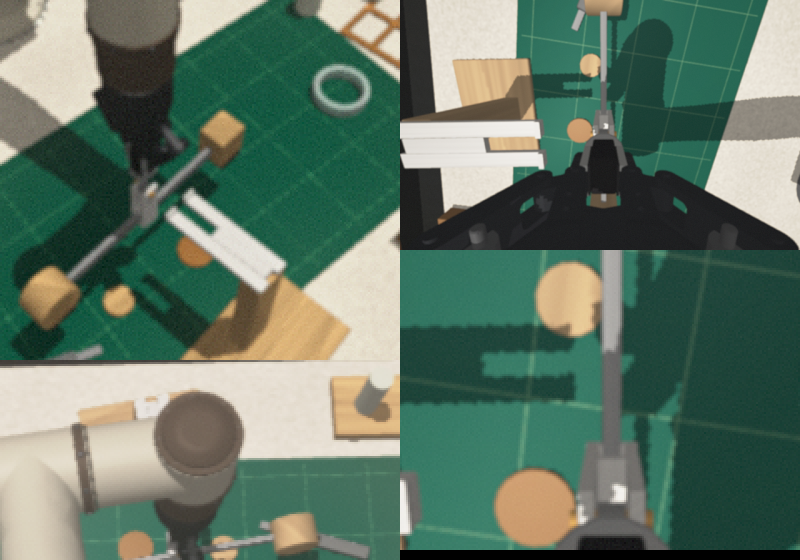

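The scene crop shows the beam hanging level short of the fork. The wrist picture shows the prongs at its left with tips near full-frame (226,230), and the flange's near edge around (326,210). I'll cast these to get the lateral offset of stem to slot.

```bash
python3 - <<'E'
from h import *
w=cap('wrist');px=w['pixels'];g=cv2.cvtColor(px,cv2.COLOR_RGB2GRAY)
for u in (150,175,190,200,210):
    col=g[170:290,u].astype(int); print(u,''.join('#' if x>165 else '+' if x>120 else '.' for x in col))
print('flange',onz(w,326,210,.240), 'proj expected flange edge', proj(w,np.array([.592,-.0837,.240])+.018*np.array([.1495,-.989,0])))
e=np.array([.989,.1495,0]);l=np.array([-.1495,.989,0])
for s in(0,.02,.04):
    for q in(-24,-8,8,24): 
        P=np.array([.651,-.074,.22])+e*s+l*q*1e-3; print(s,q,proj(w,P).round(1))
cv2.imwrite('pics/z6.png',cv2.resize(px[170:290,100:360],None,fx=3,fy=3,interpolation=3)[:,:,::-1])
E
```

```text
150 ......................+##############################################+..+###############################################
175 ......................+#############################################++..################################################
190 .....................+##############################################++.+#######################+........................
200 .........+++++#####+++##############################################+..+########################+..........+++..........
210 ###################+++##############################################+..+#######################+........................
flange [ 0.59364286 -0.10222317  0.24      ] proj expected flange edge [323.85814526 210.99214322]
0 -24 [223.7 192.5]
0 -8 [226. 218.]
0 8 [228.2 242.4]
0 24 [230.3 265.7]
0.02 -24 [190.1 192.5]
0.02 -8 [193.2 218. ]
0.02 8 [196.1 242.4]
0.02 24 [198.9 265.6]
0.04 -24 [156.5 192.4]
0.04 -8 [160.4 217.9]
0.04 8 [164.  242.3]
0.04 24 [167.6 265.6]
```

View pics/z6.png

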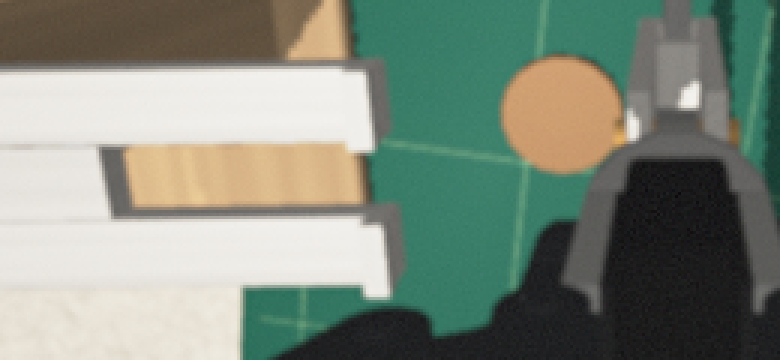

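```bash
python3 - <<'E'
from h import *
w=cap('wrist');o=ctrl.get_obs();p=o['tcp_pos'];R=o['tool_rot'];print(p)
l=-R[:,0]; fx=-R[:,1]
for z in(.238,.240,.242):
  for n,q,d in(('flange',(326.5,216),.018),('gripfoot',(323,223.3),.014)):
    P=onz(w,*q,z)+l*d; print(z,n,'along bar',round((P-p)@l,4),'across',round((P-p)@fx,4))
S=np.array([.651,-.074,.22])+.03*np.array([.989,.1495,0]); print('seat from tcp: fork-x',(S-p)@fx,'bar',(S-p)@l)
E
```

```text
[ 0.59172003 -0.08269525  0.26245576]
0.238 flange along bar 0.0026 across -0.0014
0.238 gripfoot along bar 0.0028 across 0.0005
0.24 flange along bar 0.002 across -0.0014
0.24 gripfoot along bar 0.0021 across 0.0005
0.242 flange along bar 0.0013 across -0.0013
0.242 gripfoot along bar 0.0014 across 0.0005
seat from tcp: fork-x 0.08992547564336247 bar -0.0003941244933598938
```

Flange and grip foot agree: the hanger sits about 2 mm towards the block from the TCP. I'll shift 2.4 mm and advance 90 mm into the fork.

Request:
jog_arm(
  increments=[
    {"hand": 1, "tx": 0.001, "ty": -0.003, "tz": 0, "ax": 0, "ay": 0, "az": 0},
    {"hand": 1, "tx": 0.0024, "ty": -0.009, "tz": 0, "ax": 0, "ay": 0, "az": 0},
    {"hand": 1, "tx": 0.0024, "ty": -0.018, "tz": 0, "ax": 0, "ay": 0, "az": 0},
    {"hand": 1, "tx": 0.0024, "ty": -0.028, "tz": 0, "ax": 0, "ay": 0, "az": 0},
    {"hand": 1, "tx": 0.0024, "ty": -0.038, "tz": 0, "ax": 0, "ay": 0, "az": 0},
    {"hand": 1, "tx": 0.0024, "ty": -0.049, "tz": 0, "ax": 0, "ay": 0, "az": 0},
    {"hand": 1, "tx": 0.0024, "ty": -0.06, "tz": 0, "ax": 0, "ay": 0, "az": 0},
    {"hand": 1, "tx": 0.0024, "ty": -0.07, "tz": 0, "ax": 0, "ay": 0, "az": 0},
    {"hand": 1, "tx": 0.0024, "ty": -0.079, "tz": 0, "ax": 0, "ay": 0, "az": 0},
    {"hand": 1, "tx": 0.0024, "ty": -0.086, "tz": 0, "ax": 0, "ay": 0, "az": 0},
    {"hand": 1, "tx": 0.0024, "ty": -0.09, "tz": 0, "ax": 0, "ay": 0, "az": 0},
    {"hand": 1, "tx": 0.0024, "ty": -0.09, "tz": 0, "ax": 0, "ay": 0, "az": 0},
  ],
)

```text
time: 19.45
tcp_pos: [0.6813, -0.0719, 0.2622]
tool_rot: [[0.15, -0.989, -0.0], [-0.989, -0.15, -0.0], [-0.0, 0.0, -1.0]]
contact_force: [0.1, 0.2, -7.3]
opening: 0.0173
```

```bash
python3 - <<'E'
from h import *
a=cap('scene','s7.png')['pixels'];w=cap('wrist','w7.png')['pixels']
r=lambda i,x,y,w,h,s:cv2.resize(i[y:y+h,x:x+w],None,fx=s,fy=s,interpolation=3)
im=np.zeros((400,800,3),np.uint8);im[:,:400]=r(a,260,180,133,133,3)[:400,:400] if 0 else cv2.resize(a[180:313,260:393],(400,400),interpolation=3);im[:,400:]=cv2.resize(w[150:290,250:390],(400,400),interpolation=3)
cv2.imwrite('pics/l7.png',im[:,:,::-1])
E
```

```text
(no output)
```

View pics/l7.png

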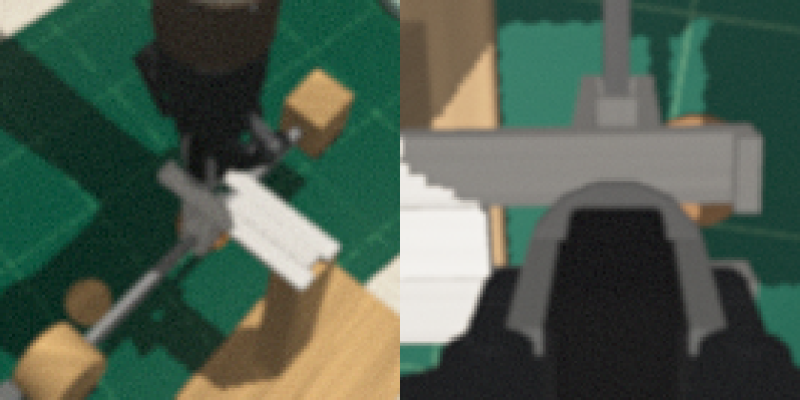

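The flange sits over both prongs behind the lips, with the stem in the slot and no side force. I'll lower it now.

Request:
jog_arm(
  increments=[
    {"hand": 1, "tx": 0, "ty": 0, "tz": 0.003, "ax": 0, "ay": 0, "az": 0},
    {"hand": 1, "tx": 0, "ty": 0, "tz": 0.006, "ax": 0, "ay": 0, "az": 0},
    {"hand": 1, "tx": 0, "ty": 0, "tz": 0.009, "ax": 0, "ay": 0, "az": 0},
    {"hand": 1, "tx": 0, "ty": 0, "tz": 0.012, "ax": 0, "ay": 0, "az": 0},
    {"hand": 1, "tx": 0, "ty": 0, "tz": 0.014, "ax": 0, "ay": 0, "az": 0},
    {"hand": 1, "tx": 0, "ty": 0, "tz": 0.0155, "ax": 0, "ay": 0, "az": 0},
    {"hand": 1, "tx": 0, "ty": 0, "tz": 0.0155, "ax": 0, "ay": 0, "az": 0},
    {"hand": 1, "tx": 0, "ty": 0, "tz": 0.0155, "ax": 0, "ay": 0, "az": 0},
  ],
)

```text
time: 20.55
tcp_pos: [0.6813, -0.072, 0.2471]
tool_rot: [[0.15, -0.989, 0.0], [-0.989, -0.15, -0.0], [0.0, -0.0, -1.0]]
contact_force: [-0.3, -0.7, -6.4]
opening: 0.0177
```

Request:
jog_arm(
  increments=[
    {"hand": 1, "tx": 0, "ty": 0, "tz": 0.0005, "ax": 0, "ay": 0, "az": 0},
    {"hand": 1, "tx": 0, "ty": 0, "tz": 0.001, "ax": 0, "ay": 0, "az": 0},
    {"hand": 1, "tx": 0, "ty": 0, "tz": 0.001, "ax": 0, "ay": 0, "az": 0},
  ],
)

```text
time: 20.92
tcp_pos: [0.6813, -0.0719, 0.2464]
tool_rot: [[0.15, -0.989, 0.001], [-0.989, -0.15, -0.0], [0.0, -0.001, -1.0]]
contact_force: [-0.8, 0.5, -4.3]
opening: 0.017
```

Request:
jog_arm(
  increments=[
    {"hand": 1, "tx": 0, "ty": 0, "tz": 0.0005, "ax": 0, "ay": 0, "az": 0},
    {"hand": 1, "tx": 0, "ty": 0, "tz": 0.0008, "ax": 0, "ay": 0, "az": 0},
    {"hand": 1, "tx": 0, "ty": 0, "tz": 0.0008, "ax": 0, "ay": 0, "az": 0},
  ],
)

```text
time: 21.3
tcp_pos: [0.6813, -0.072, 0.2463]
tool_rot: [[0.151, -0.989, 0.001], [-0.989, -0.151, -0.0], [0.0, -0.001, -1.0]]
contact_force: [-3.0, 1.4, 1.2]
opening: 0.0171
```

Seated: the load is now on the fork. I'll open gently and retreat upward.

Request:
jog_arm(
  increments=[
    {"hand": 0.75, "tx": 0, "ty": 0, "tz": 0, "ax": 0, "ay": 0, "az": 0},
    {"hand": 0.65, "tx": 0, "ty": 0, "tz": 0, "ax": 0, "ay": 0, "az": 0},
    {"hand": 0.5, "tx": 0, "ty": 0, "tz": 0, "ax": 0, "ay": 0, "az": 0},
    {"hand": 0.4, "tx": 0, "ty": 0, "tz": 0, "ax": 0, "ay": 0, "az": 0},
    {"hand": 0.4, "tx": 0, "ty": 0, "tz": 0, "ax": 0, "ay": 0, "az": 0},
    {"hand": 0.4, "tx": 0, "ty": 0, "tz": 0, "ax": 0, "ay": 0, "az": 0},
  ],
)

```text
time: 22.05
tcp_pos: [0.6813, -0.072, 0.2451]
tool_rot: [[0.15, -0.989, 0.0], [-0.989, -0.15, -0.0], [0.0, -0.0, -1.0]]
contact_force: [0.6, -0.2, -0.6]
opening: 0.0513
```

Request:
jog_arm(
  increments=[
    {"hand": 0.4, "tx": 0, "ty": 0, "tz": -0.01, "ax": 0, "ay": 0, "az": 0},
    {"hand": 0.4, "tx": 0, "ty": 0, "tz": -0.03, "ax": 0, "ay": 0, "az": 0},
    {"hand": 0.4, "tx": 0, "ty": 0, "tz": -0.06, "ax": 0, "ay": 0, "az": 0},
    {"hand": 0.4, "tx": 0, "ty": 0, "tz": -0.09, "ax": 0, "ay": 0, "az": 0},
    {"hand": 0.4, "tx": 0, "ty": 0.03, "tz": -0.11, "ax": 0, "ay": 0, "az": 0},
    {"hand": 0.4, "tx": -0.02, "ty": 0.07, "tz": -0.12, "ax": 0, "ay": 0, "az": 0},
    {"hand": 0.4, "tx": -0.05, "ty": 0.12, "tz": -0.12, "ax": 0, "ay": 0, "az": 0},
    {"hand": 0.4, "tx": -0.08, "ty": 0.16, "tz": -0.12, "ax": 0, "ay": 0, "az": 0},
    {"hand": 0.4, "tx": -0.1, "ty": 0.18, "tz": -0.12, "ax": 0, "ay": 0, "az": 0},
    {"hand": 0.4, "tx": -0.1, "ty": 0.18, "tz": -0.12, "ax": 0, "ay": 0, "az": 0},
    {"hand": 0.4, "tx": -0.1, "ty": 0.18, "tz": -0.12, "ax": 0, "ay": 0, "az": 0},
    {"hand": 0.4, "tx": -0.1, "ty": 0.18, "tz": -0.12, "ax": 0, "ay": 0, "az": 0},
  ],
)

```text
time: 23.55
tcp_pos: [0.489, -0.0005, 0.3649]
tool_rot: [[0.149, -0.989, -0.0], [-0.989, -0.149, -0.0], [0.0, 0.0, -1.0]]
contact_force: [0.3, -0.3, 0.3]
opening: 0.0513
```

```bash
python3 - <<'E'
from h import *
for i in range(3):
    c=cap('scene','s9.png'); e=[x for x in ends(c['pixels']) if 60<x[1]<1500 and 220<x[0][0]<420 and 150<x[0][1]<330]; print([(tuple(map(float,x[0])),x[1]) for x in e])
a=c['pixels'];t=cap('top','t9.png')['pixels']
im=np.zeros((400,800,3),np.uint8);im[:,:400]=cv2.resize(a[150:330,220:400],(400,400),interpolation=3);im[:250,400:]=cv2.resize(t[70:230,200:456],(400,250),interpolation=3)
cv2.imwrite('pics/l9.png',im[:,:,::-1])
E
```

```text
[((364.6, 219.2), 388), ((289.0, 280.0), 185), ((279.7, 305.3), 601)]
[((364.5, 219.3), 388), ((289.0, 280.0), 184), ((279.8, 305.2), 601)]
[((364.5, 219.3), 390), ((289.0, 280.0), 183), ((279.7, 305.3), 603)]
```

View pics/l9.png

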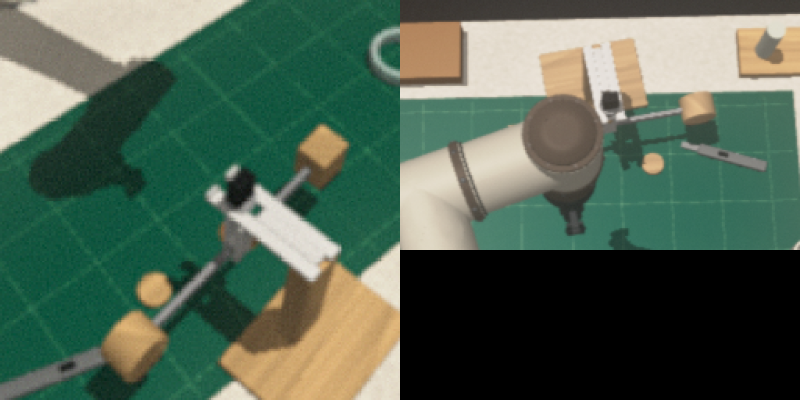

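It hangs on the fork and is still. A last numerical level check comes before hand-in.

```bash
python3 - <<'E'
from h import *
c=cap('scene'); e={x[1]:x[0] for x in ends(c['pixels'])}
A=[v for v in e.values() if 270<v[0]<287 and 295<v[1]<315][0];B=[v for v in e.values() if 358<v[0]<370 and 210<v[1]<228][0]
r=tilt(c,A,B,[.6807,-.0695,0],np.radians(98.6)); print(A,B,[np.round(x,4) for x in r],'rel',r[2]-.7)
if abs(r[2]-.7)<3: print(ctrl.sign_off())
E
```

```text
(np.float64(279.8), np.float64(305.3)) (np.float64(364.4), np.float64(219.4)) [array([ 0.7064, -0.2397,  0.1183]), array([0.6568, 0.0886, 0.1156]), np.float64(-0.4697), np.float64(0.3321)] rel -1.169676601809216
the job is handed in; nothing more can be done
None
```

The beam now hangs by its flange across both prongs of the fork. It is level and still, and the gripper is clear of it. I handed the job in at about 24 s.

- **Balance search:** I pushed the hanger about 73 mm to the bar's middle and lifted; the block end hung about 3° low. On the first set-down the beam was not fully supported, so it moved along with the hanger. I set it down properly and made two more small pushes towards the block, about 3 mm and then 2 mm. On the last lift the whole beam was clear of the table, level to about 0.3–0.6° and still.
- **Hanging:** The stem went into the slot with no side force. I lowered the hanger until the fork carried the load, opened the gripper and backed away.
- **Last checks:** Three pictures in a row agreed to 0.1 px, so the beam is not swinging. The camera put the final tilt between about 0.5° and 1.2° (block end low, depending on the zero used), which is a little more than in the gripper and within the error of the picture measurement. Both ends measured about 0.117 m above the table.
- **Other objects:** I saw no bystander shifted, though I did not measure each one.

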